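# Lock the board carrier's clamp bar with its quarter-turn thumbscrew

### The arm

A 6-joint arm with a two-finger parallel gripper is mounted at the origin on the work surface. World frame = base frame: x ahead of the robot, y to its left, z up, the work surface at z = 0. Lengths are in mm, angles in rad, forces in N, time in s.
With the tool pointing down it reaches from about 300 to 775 mm from the base axis. Payload 14.6 kg.
Tool frame: the origin (TCP) lies on the centre line of the jaws, within the pads' length; the fingertips stand manip.finger_overhang ahead of it and the grasp point (between the pads) lies 11 mm behind it (manip.finger_overhang is the distance from the TCP to the fingertips, in mm); y points along the fingers, x is the direction in which the jaws open and shut, and the axes are right-handed (so a half turn about y gives the same grasp; the last joint's range is limited). The gripper opens to 94 mm and grips with 3 to 60 N. Pads are 16 mm wide; open, the fingers measure 119 mm over their backs; the gripper's body (75 mm by 177 mm) begins 78 mm behind the grasp point.
Start: joints at [-1.385, 0.3, 1.521, -0, 1.321, -0.067], TCP at [137.557, -532.51, 213.446] pointing down, gripper open.
Joint ranges: [-3.03, 3.03], [-0.79, 2.21], [0.23, 2.52], [-1.04, 4.18], [0, 3.07], [-2.55, 2.55]. Speed limits (rad/s): [2.22, 2.22, 2.57, 3.14, 3.14, 3.14].

### API

Orientations are given as [roll, pitch, yaw] about the fixed x, y, z axes, in that order (R = Rz(yaw) Ry(pitch) Rx(roll)).
In Python, from cell import monitor, viewer, ticket, manip gives the robot as it stands.
- The arm moves only by the shell command python3 -m jog 'ROWS' [FORCE]. ROWS is JSON, a list of rows, each an object of numbers: "grip": the finger opening in cm, from 0 to 9.4; "dx", "dy", "dz": the shift along the tool's x, y, z in cm; "spin": the turn about the tool's y in degrees. In form: [{"grip": .., "dx": .., "dy": .., "dz": .., "spin": ..}, ...]. A call has 1 to 20 rows; each row is the pose to reach, as a shift and turn from the pose commanded when the call began, along the tool's axes at that moment; what a row does not reach only later rows make up. A row lasts 1/8 s, in which the tool goes at most 62.5 mm and 10.7 degrees, less where a joint would pass 70% of its speed; a pose out of reach is approached as far as the arm can. A call with a gripper value outside its range is refused whole. The fingers move at their own pace and stop on an object; FORCE is the grip in N (left out, the last holds). Time passes only in rows, so rows that repeat a pose let the fingers close. It gives the time, the measured TCP pose, the force and the opening at its end, in the units of the state.
- monitor.read_state(): the state, without advancing time (a new reading comes with each control period).
- viewer.camera(name): name is "side" or "top" or "wrist"; returns a dict with "color" (480x640x3 uint8, red, green, blue), "vertical_fov" (degrees; the focal length in pixels is half the picture's height over the tangent of half this angle, whatever the lens; pixels are square), "cx", "cy" (the principal point, pixels), "rvec" (rotation vector, rad) and "tvec" (3), from world to camera coordinates, as OpenCV has them. Camera axes: x right, y down, z forward; pixel columns grow to the right and rows downward; lengths in mm; the calibration is good to about 2 mm. A picture is of the moment at which its call begins. There is no depth.
- ticket.sign_off(): hands the job in, once; it reports no verdict.
The state is a dict: "clock": time; "joints": joint angles; "qd": joint speeds; "effort": joint torques, N m; "eef_pos": TCP position; "eef_rot": TCP orientation; "wrist_force": force on the tool from outside, world axes, zero at the start; "moment": the same for the moment, N m; "finger_gap": finger opening in mm.
Only numpy, scipy, OpenCV 4.12 (cv2) and the standard library are available. Lean on these libraries where they do the work, as an engineer would, in place of code of your own. Each camera call takes 0.05 s, during which the arm holds its last target. There are 200 camera calls.

### The job

Fasten the orange clamp bar of the circuit-board carrier with the brass wing thumbscrew from the grey rack: slide the bar towards the green board until its slot lines up with the slot of the sprung catch plate hidden under it (find that slot gently by feel), push the screw through both until its flange sits fully down on the bar, then give it a quarter turn to lock it and let go. Never force the screw, and leave the other things on the bench, including the two black-knobbed screws, where they are.

Things in the scene. Friction and masses are not known exactly. Their poses are not given: they have to be found in the camera images.
- thumbscrew: Brass wing thumbscrew, 55 mm tall, 45 g, upright in one of the rack's three slots (varies), flange resting on the rack's top. Origin: centre of its underside, z up. From below: cross lug 16 (x) by 6 (y) by 6 mm high; shank 5.6 mm diameter; flange 26 mm diameter at 22 to 27 mm; flat wing 24 (x) by 10 (y) mm at 27 to 55 mm, parallel to the lug: pinch it across its 10 mm. Lifts straight out.
- screw_seat (a point): Centre of the underside of the thumbscrew's flange, 22 mm above the screw's origin; axes as the screw's.
- carrier: Fixed board carrier: aluminium plate 130 by 270 mm, blue housing 60 mm wide with the orange clamp bar on top, green circuit board. Origin on the table, under the bar's slot when joint clamp reads 0. y: the way the bar slides to the board; x across the bar; z up. Hidden under the bar is a catch plate with an 18 (x) by 8 (y) mm slot at x = 0, at an unmeasured place between y = 20 and 50 mm.
- clamp_slot (a point): Centre of the slot in the orange clamp bar, on its top face, 32 mm above the table; axes as the carrier's. Bar 40 (x) by 115 (y) by 6 mm; slot right through, 18 (x) by 8 (y) mm, takes the thumbscrew's lug. At the board end, 68 mm from the slot, a finger tab 34 wide, 8 thick rises 16 mm above the bar. The rails beside the bar are flush with or below its top.
- catch_mid (a point): Fixed point of the carrier, mid-range of where the hidden slot may lie (y 35 mm), at the catch plate's top, 7.5 mm under the bar's top. The plate cannot shift sideways but yields downwards on a spring: 1 N to start, 4.5 N at its rigid stop 6 mm lower. A lug pressing it lightly, drawn along with the bar, is caught as the slot springs up round it, then can go down; below is room to turn.
- clamp (a joint): Slide of the clamp bar along the carrier's y, in m: starts 0 to 0.012, end stop at 0.062; grows towards the board. It drags with about 2 N and stays where left; the screw in its slot can push it along.
- rack: Fixed grey plastic screw rack, 60 (x) by 190 (y) by 30 mm high, with three slots in a row along y, 60 mm apart, each 18 mm long along the rack's x and 8 mm wide. Origin: centre of its underside.
- knob_screw_a: Screw of the same size with a round black knob 18 mm in diameter, 43 mm tall, in a slot of the rack; not wanted. Origin: centre of its underside.
- knob_screw_b: Second black-knobbed screw, like the other; not wanted.
- jar: Clear jar with black cap, 60 mm in diameter, 75 mm tall; bystander. Origin: centre of its underside.
- thinner: Amber bottle with red cap, 52 mm in diameter, 150 mm tall; bystander. Origin: centre of its underside.
- brush: Coating brush 170 mm long lying on the table; bystander.
- cup: White cup, 70 mm in diameter, 85 mm tall; bystander. Origin: centre of its underside.
- torch: Dark metal torch, 24 mm in diameter, 120 mm long, lying; bystander.
Things that resemble listed ones, but are neither listed nor needed, are in the scene too. Of the things shaped like the thumbscrew, the brass one is meant.

How it is judged (in metres and radians):
On the way:
1. the thumbscrew's flange is down on the clamp bar with its lug through both slots, not yet turned (z of screw_seat in the frame of clamp_slot below 0.003 m and horizontal distance between screw_seat and clamp_slot below 0.004 m and angle between the x axis of thumbscrew and the x axis of carrier, either way round below 0.35 rad), for 0.05 s.
At the end, for the whole second after the job is handed in: Thumbscrew through bar and catch plate and at rest: flange within 2 mm of the bar's top and 4 mm of its slot's centre, upright within 0.12 rad, wing within 0.4 rad of the sliding direction (a quarter turn, either way), bar joint above 0.015, nothing else disturbed (z of screw_seat in the frame of clamp_slot between -0.003 and 0.002 m and horizontal distance between screw_seat and clamp_slot below 0.004 m and angle between the x axis of thumbscrew and the y axis of carrier, either way round below 0.4 rad and angle between thumbscrew's own z axis and vertical below 0.12 rad and value of joint clamp above 0.015 m and linear speed of thumbscrew below 0.01 m/s); the robot touches nothing.
It fails at once if the thumbscrew is forced against the carrier, its bar or its catch plate with more than 15 N while its flange is still more than 3 mm above the bar (contact force between thumbscrew and carrier above 15 N and z of screw_seat in the frame of clamp_slot above 0.003 m).
It fails at once if the thumbscrew is pressed on the carrier or bar with more than 25 N (contact force between thumbscrew and carrier above 25 N).
It fails at once if one of the other things on the bench is moved more than 20 mm (distance of any of jar, thinner, brush, cup, torch, knob_screw_a, knob_screw_b from where it was at the start of the episode above 0.02 m).
It also fails if it takes over 48 s, if anything falls off the work surface, if the arm or the gripper's body presses on something with over 40 N, if the wrist force passes 120 N, or if a joint passes its speed limit or range.

## Working session

There is one attempt and no reset: what is moved stays moved. The work goes in short steps, Python scripts to look and compute and a shell command to move; the robot and the scene stay as the last step left them, time stands still between calls to the robot, and variables do not carry over. Pictures are saved under pics/ and viewed, about 8 in all and at most 12, crops included, and the job is handed in when it is done.

```bash
mkdir -p pics; ls; cat > h.py <<'E'
import cv2,numpy as np
from cell import monitor,viewer,ticket,manip
def snap(name,fn):
    c=viewer.camera(name); cv2.imwrite('pics/'+fn+'.png',c['color'][:,:,::-1])
    import pickle; pickle.dump(c,open('pics/'+fn+'.pkl','wb')); return c
def load(fn):
    import pickle; return pickle.load(open('pics/'+fn+'.pkl','rb'))
def K(c):
    f=240/np.tan(np.radians(c['vertical_fov'])/2); return np.array([[f,0,c['cx']],[0,f,c['cy']],[0,0,1.]])
def px2w(c,u,v,z):
    R=cv2.Rodrigues(np.array(c['rvec'],float))[0];t=np.array(c['tvec'],float).ravel()
    o=-R.T@t; d=R.T@np.linalg.inv(K(c))@np.array([u,v,1.]); return o+d*(z-o[2])/d[2]
def w2px(c,p):
    return cv2.projectPoints(np.array(p,float).reshape(-1,3),np.array(c['rvec'],float),np.array(c['tvec'],float),K(c),None)[0].reshape(-1,2)
E
python3 - <<'E'
from h import *
for n in('top','side'):
    c=snap(n,n+'0'); print(n,{k:c[k] for k in c if k!='color'})
s=monitor.read_state();print(s,manip.finger_overhang)
E
```

```text
pics
top {'vertical_fov': 54.459457416179006, 'cx': 313.40985959663396, 'cy': 241.8521991497362, 'rvec': array([ 2.14590384, -2.11662745,  0.21401679]), 'tvec': array([  26.85351227,  500.32694191, 1110.5728539 ])}
side {'vertical_fov': 50.43531440341325, 'cx': 317.3139897631385, 'cy': 235.55415951033652, 'rvec': array([ 2.23091895, -0.21641914,  0.09744239]), 'tvec': array([-477.61805737,  147.67486208, 1132.91169554])}
{'clock': 0.1, 'joints': array([-1.38458354e+00,  3.00423664e-01,  1.52152622e+00, -1.53518182e-06,
        1.32072423e+00, -6.65912406e-02]), 'qd': array([-2.73319538e-03, -9.79030730e-04, -2.07325723e-03,  4.81323943e-05,
       -1.13258638e-03, -5.23393366e-04]), 'effort': array([ 1.45580070e-03, -5.32646549e+01, -3.53282619e+01,  7.10033672e-02,
        2.34873604e-02, -6.36949471e-05]), 'eef_pos': array([ 137.52333336, -532.28413126,  212.93556018]), 'eef_rot': array([-1.57072585e+00,  1.07916343e-03, -1.31799188e+00]), 'wrist_force': array([ 1.04119992, -0.21572824, -0.44325094]), 'moment': array([-0.03600338, -0.01834638,  0.01214902]), 'finger_gap': 94.30638115591601} 8.0
```

View pics/top0.png

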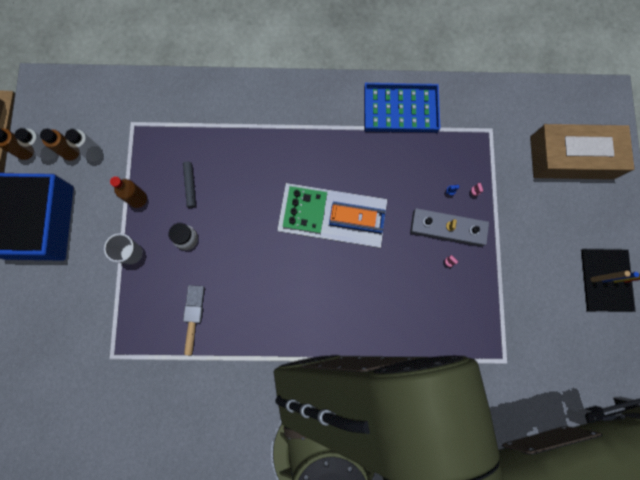

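View pics/side0.png

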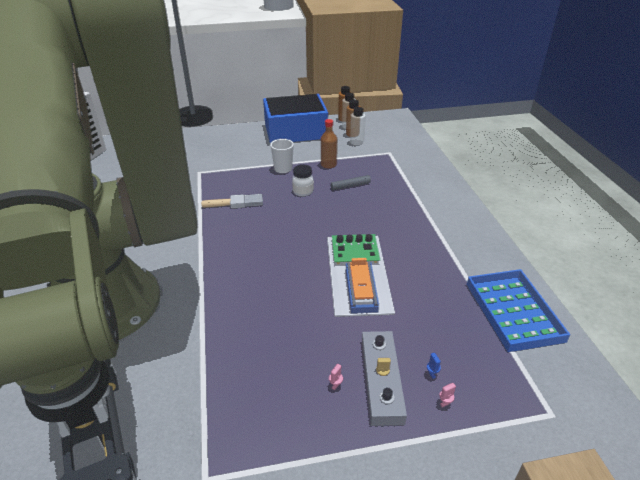

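The top view shows four wing-shaped things: brass at (452,225) in the rack's middle slot, blue at (452,190), and pink at (477,189) and (451,262). The brass one fits the description. The black knobs are at (428,221) and (475,230). The carrier is at about (333,215), with the board end to the left. I'll enlarge to confirm.

```bash
python3 - <<'E'
from h import *
c=load('top0'); s=load('side0')
a=cv2.resize(c['color'][170:270,270:500][:,:,::-1],(736,320),interpolation=cv2.INTER_CUBIC)
b=cv2.resize(s['color'][320:430,310:470][:,:,::-1],(400,275),interpolation=cv2.INTER_CUBIC)
b2=cv2.resize(s['color'][225:325,320:405][:,:,::-1],(234,275),interpolation=cv2.INTER_CUBIC)
o=np.zeros((595,736,3),np.uint8);o[:320]=a;o[320:,:400]=b;o[320:,402:636]=b2
cv2.imwrite('pics/crop0.png',o)
P=lambda u,v,z:px2w(c,u,v,z)
print('screw',P(452,225,45),'knobs',P(428,221,43),P(475,230,43))
print('rack corners z30',[P(*q,30)[:2].round() for q in((414,209),(489,222),(487,245),(411,234))])
print('bar',[P(*q,32)[:2].round() for q in((331,206),(383,211),(381,230),(329,225))])
print('plate',[P(*q,5)[:2].round() for q in((286,184),(388,197),(383,246),(278,233))])
E
```

```text
screw [ 548.51615336 -313.93367143   45.        ] knobs [ 558.33542653 -254.26515236   43.        ] [ 537.01719282 -372.12769114   43.        ]
rack corners z30 [array([ 592., -223.]), array([ 561., -414.]), array([ 502., -405.]), array([ 527., -213.])]
bar [array([596., -10.]), array([ 585., -143.]), array([ 536., -137.]), array([547.,  -5.])]
plate [array([661., 107.]), array([ 630., -161.]), array([ 499., -146.]), array([529., 125.])]
```

View pics/crop0.png

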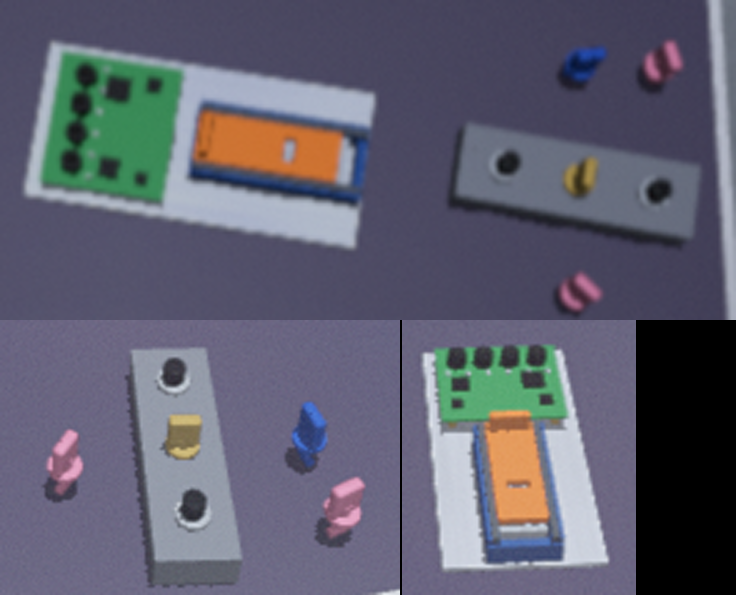

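The crop confirms it: brass wing screw in the middle slot, with a black knob either side. The bar slot is at about (360,217) in the top view. Now I'll move above the screw.

```bash
cat >> h.py <<'E'
def go(x,y,z,yawdeg):
    s=monitor.read_state();p=np.array(s['eef_pos']);yaw=s['eef_rot'][2];d=np.array([x,y,z])-p
    print('clock %.2f'%s['clock'],'dx %.2f dy %.2f dz %.2f spin %.1f'%((d[0]*np.cos(yaw)+d[1]*np.sin(yaw))/10,-d[2]/10,(-d[0]*np.sin(yaw)+d[1]*np.cos(yaw))/10,-((yawdeg-np.degrees(yaw)+180)%360-180)))
E
python3 -c "
from h import *
go(548,-313,150,-100)
c=load('top0');print(px2w(c,360.3,216.9,32),px2w(c,450.6,225.6,35))"
python3 -m jog '[{"grip":3.6,"dx":-11,"dy":3,"dz":45.2,"spin":24.5},{"grip":3.6,"dx":-11,"dy":6,"dz":45.2,"spin":24.5},{"grip":3.6,"dx":-11,"dy":6,"dz":45.2,"spin":24.5},{"grip":3.6,"dx":-11,"dy":6,"dz":45.2,"spin":24.5},{"grip":3.6,"dx":-11,"dy":6,"dz":45.2,"spin":24.5},{"grip":3.6,"dx":-11,"dy":6,"dz":45.2,"spin":24.5},{"grip":3.6,"dx":-11,"dy":6,"dz":45.2,"spin":24.5},{"grip":3.6,"dx":-11,"dy":6,"dz":45.2,"spin":24.5},{"grip":3.6,"dx":-11,"dy":6,"dz":45.2,"spin":24.5},{"grip":3.6,"dx":-11,"dy":6,"dz":45.2,"spin":24.5},{"grip":3.6,"dx":-11,"dy":6,"dz":45.2,"spin":24.5},{"grip":3.6,"dx":-11,"dy":6,"dz":45.2,"spin":24.5},{"grip":3.6,"dx":-11,"dy":6,"dz":45.2,"spin":24.5}]' 20
python3 -c "
from h import *
c=snap('wrist','w1');print(c['rvec'],c['tvec'])
go(548,-313,150,-100)
print(w2px(c,[[548,-313,63],[548,-313,35],[558,-254,43],[537,-372,43]]))"
```

```text
clock 0.10 dx -10.96 dy 6.29 dz 45.23 spin 24.5
[568.8727557  -84.82741747  32.        ] [ 549.19857258 -313.49910744   35.        ]
clock: 1.72
eef_pos: [547.4, -313.3, 153.7]
eef_rot: [-1.571, -0.0, -1.746]
wrist_force: [0.5, -0.2, -0.4]
finger_gap: 36.0
[-1.88995255  2.25505342  0.32064394] [-212.67457558  558.43624083  500.44074177]
clock 1.77 dx -0.03 dy 0.36 dz 0.05 spin -0.0
[[320.06203382 247.48404773]
 [320.06692626 235.67160754]
 [233.16536222 239.48510192]
 [407.19498925 239.53923857]]
```

View pics/w1.png

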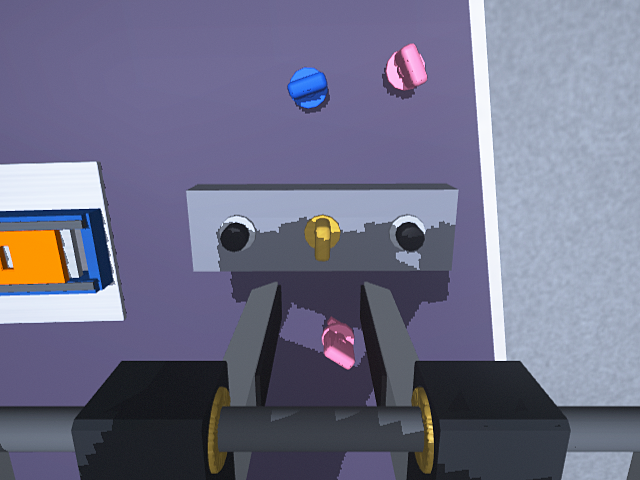

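The wrist view shows the brass wing at (322,240) and its flange centre at about (322,231). The knobs are at (235,237) and (410,236), about 2 px right and 3 px above prediction. So the target shifts 1.5 mm along tool x and 2 mm along tool z. Descend and grip.

```bash
python3 -m jog '[{"grip":3.6,"dx":0.1,"dy":4,"dz":0.25},{"grip":3.6,"dx":0.1,"dy":7,"dz":0.25},{"grip":3.6,"dx":0.1,"dy":9,"dz":0.25},{"grip":3.6,"dx":0.1,"dy":10.6,"dz":0.25},{"grip":3.6,"dx":0.1,"dy":10.6,"dz":0.25},{"grip":0.5,"dx":0.1,"dy":10.6,"dz":0.25},{"grip":0.5,"dx":0.1,"dy":10.6,"dz":0.25},{"grip":0.5,"dx":0.1,"dy":10.6,"dz":0.25},{"grip":0.5,"dx":0.1,"dy":10.6,"dz":0.25},{"grip":0.5,"dx":0.1,"dy":10.6,"dz":0.25},{"grip":0.5,"dx":0.1,"dy":10.6,"dz":0.25}]' 25
```

```text
validation failed for argument at $[0]...
```

```bash
python3 -m jog '[{"grip":3.6,"dx":0.1,"dy":4,"dz":0.25,"spin":0},{"grip":3.6,"dx":0.1,"dy":7,"dz":0.25,"spin":0},{"grip":3.6,"dx":0.1,"dy":9,"dz":0.25,"spin":0},{"grip":3.6,"dx":0.1,"dy":10.6,"dz":0.25,"spin":0},{"grip":3.6,"dx":0.1,"dy":10.6,"dz":0.25,"spin":0},{"grip":0.5,"dx":0.1,"dy":10.6,"dz":0.25,"spin":0},{"grip":0.5,"dx":0.1,"dy":10.6,"dz":0.25,"spin":0},{"grip":0.5,"dx":0.1,"dy":10.6,"dz":0.25,"spin":0},{"grip":0.5,"dx":0.1,"dy":10.6,"dz":0.25,"spin":0},{"grip":0.5,"dx":0.1,"dy":10.6,"dz":0.25,"spin":0},{"grip":0.5,"dx":0.1,"dy":10.6,"dz":0.25,"spin":0}]' 25
```

```text
clock: 3.15
eef_pos: [550.2, -314.5, 48.0]
eef_rot: [-1.57, -0.0, -1.746]
wrist_force: [0.2, 0.8, 5.5]
finger_gap: 9.7
```

```bash
python3 -m jog '[{"grip":0.5,"dx":0,"dy":-1,"dz":0,"spin":0},{"grip":0.5,"dx":0,"dy":-3,"dz":0,"spin":0},{"grip":0.5,"dx":0,"dy":-5.5,"dz":0,"spin":0},{"grip":0.5,"dx":0,"dy":-8,"dz":0,"spin":0},{"grip":0.5,"dx":-5,"dy":-8,"dz":-2,"spin":-3.5},{"grip":0.5,"dx":-10,"dy":-8,"dz":-4,"spin":-3.5},{"grip":0.5,"dx":-15,"dy":-8,"dz":-6,"spin":-3.5},{"grip":0.5,"dx":-19,"dy":-8,"dz":-8,"spin":-3.5},{"grip":0.5,"dx":-22.1,"dy":-8,"dz":-9.5,"spin":-3.5},{"grip":0.5,"dx":-22.1,"dy":-8,"dz":-9.5,"spin":-3.5},{"grip":0.5,"dx":-22.1,"dy":-8,"dz":-9.5,"spin":-3.5},{"grip":0.5,"dx":-22.1,"dy":-8,"dz":-9.5,"spin":-3.5}]' 25
python3 -c "
from h import *
c=snap('wrist','w2');s=monitor.read_state();p=np.array(s['eef_pos'])
print(p,s['eef_rot'],s['finger_gap'])
print(w2px(c,[p+[0,0,16],p+[0,0,-12],p+[0,0,-39],[568.9,-84.8,32]]))
cv2.imwrite('pics/w2b.png',cv2.resize(c['color'][130:430,160:480][:,:,::-1],(640,600),interpolation=cv2.INTER_CUBIC))"
```

```text
clock: 4.65
eef_pos: [495.1, -81.1, 127.7]
eef_rot: [-1.57, -0.0, -1.686]
wrist_force: [-0.1, -0.6, 0.3]
finger_gap: 9.6
[495.01492593 -81.0095994  127.53746759] [-1.57072433e+00 -5.98674392e-05 -1.68554948e+00] 9.6184826686605
[[320.90190249 327.65854442]
 [320.79728242 298.95181052]
 [320.72009273 277.77170762]
 [312.86857753 129.87127334]]
```

View pics/w2b.png

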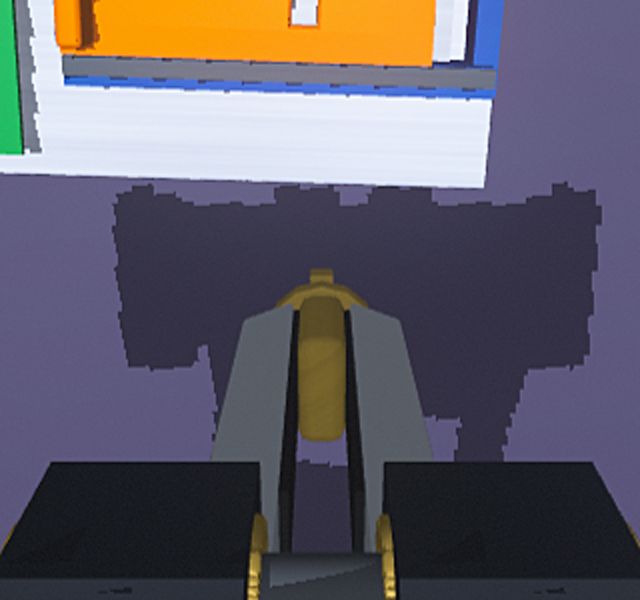

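The screw hangs upright between the pads: wing x at 320.5, lug front at (320.5,265). The bar slot is at about (312,135). I'll measure both numerically from this frame.

```bash
python3 - <<'E'
from h import *
c=load('w2');im=c['color']
sub=im[85:170,270:360].astype(int)
hsv=cv2.cvtColor(im,cv2.COLOR_RGB2HSV)
org=((hsv[...,0]<20)&(hsv[...,1]>150)).astype(np.uint8)
org[260:]=0
n,l,st,_=cv2.connectedComponentsWithStats(org); print(st[1:][st[1:,4]>200])
inv=(1-org)[90:170,290:340]
n,l,st,ce=cv2.connectedComponentsWithStats(inv,connectivity=4)
for i in range(1,n): print(st[i],ce[i]+[290,90])
# bigger crop
cv2.imwrite('pics/w2c.png',cv2.resize(im[85:165,180:400][:,:,::-1],(770,280),interpolation=cv2.INTER_NEAREST))
p=np.array([495.01,-81.01,127.54]);y=-1.68555
tx=np.array([np.cos(y),np.sin(y),0]);tz=np.array([-np.sin(y),np.cos(y),0])
for n_,q in dict(lugfrontbot=p+8*tz-[0,0,40],lugfronttop=p+8*tz-[0,0,34],flfronttop=p+13*tz-[0,0,13],flbot=p+13*tz-[0,0,18],wingfront=p+12*tz+[0,0,15],wingback=p-12*tz+[0,0,15]).items(): print(n_,w2px(c,q)[0])
E
```

```text
[[  185    88   196    75 12544]]
[  0   0  50   4 153] [316.81045752  91.10457516]
[ 15  21  14  32 411] [311.8783455  127.14841849]
[  0  70  50  10 438] [313.92465753 165.10730594]
lugfrontbot [320.72070711 262.82922208]
lugfronttop [320.73638905 266.7325211 ]
flfronttop [320.79997151 272.0677705 ]
flbot [320.78392129 268.32330058]
wingfront [320.90614329 299.27632545]
wingback [320.89405866 352.67654027]
```

View pics/w2c.png

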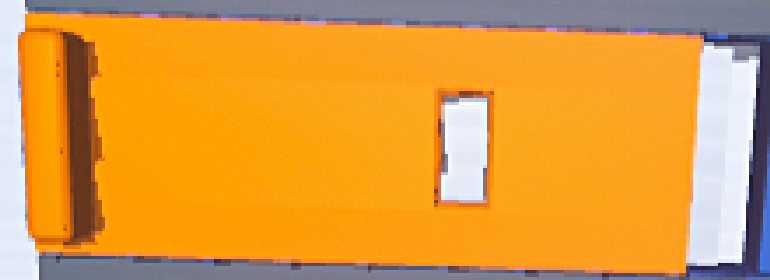

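The bar slot outline runs x 304.6–321.1, y 110.7–143.9, so its centre is about (312.8,127.3). I'll turn that into world coordinates and the bar's direction.

```bash
python3 - <<'E'
from h import *
c=load('w2')
P=lambda u,v,z=32:px2w(c,u,v,z)[:2]
s=P(312.8,127.3);print('slot',s)
for a,b in(((187.1,88.4),(380,95.6)),((191.4,157),(376.6,163.9)),):
    d=P(*a)-P(*b);print('yaw of y axis',np.degrees(np.arctan2(d[1],d[0]))-90,np.linalg.norm(d))
d=P(312.9+.6,111)-P(312.3,143.9);print('slot x axis yaw',np.degrees(np.arctan2(d[1],d[0])),np.linalg.norm(d))
print('bar mid x line', [P(*q) for q in((187.1,88.4),(191.4,157),(380,95.6),(376.6,163.9))])
go(s[0],s[1],82,-96.5)
im=cv2.resize(c['color'][255:360,285:355][:,:,::-1],(400,600),interpolation=cv2.INTER_CUBIC);cv2.imwrite('pics/w2d.png',im)
E
```

```text
slot [570.40339247 -84.93915148]
yaw of y axis -8.606162116214193 114.25130409249817
yaw of y axis -8.69685160432634 114.55547504105596
slot x axis yaw -9.021616860551148 19.305278146336835
bar mid x line [array([601.0086704 , -13.79459276]), array([561.38402523,  -8.37959489]), array([ 583.91191302, -126.75946064]), array([ 544.06249252, -121.61793365])]
clock 4.70 dx -0.47 dy 4.55 dz 7.53 spin -0.1
```

View pics/w2d.png

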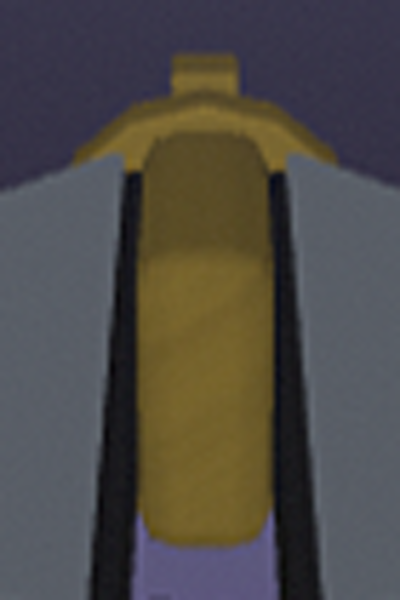

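The bar runs at yaw −8.65°, with the slot at (570.3,−84.9). The screw axis is on the TCP within about 0.5 mm. I'll move to about 5 mm above the slot.

```bash
python3 -m jog '[{"grip":0.5,"dx":-0.2,"dy":0,"dz":3,"spin":1},{"grip":0.5,"dx":-0.47,"dy":1,"dz":6,"spin":2.1},{"grip":0.5,"dx":-0.47,"dy":2.5,"dz":7.5,"spin":2.1},{"grip":0.5,"dx":-0.47,"dy":4,"dz":7.5,"spin":2.1},{"grip":0.5,"dx":-0.47,"dy":5.1,"dz":7.5,"spin":2.1},{"grip":0.5,"dx":-0.47,"dy":5.1,"dz":7.5,"spin":2.1},{"grip":0.5,"dx":-0.47,"dy":5.1,"dz":7.5,"spin":2.1},{"grip":0.5,"dx":-0.47,"dy":5.1,"dz":7.5,"spin":2.1}]' 25
python3 -c "
from h import *
c=snap('wrist','w3');s=monitor.read_state();print(s['eef_pos'],s['wrist_force'],np.degrees(s['eef_rot'][2]))
d=snap('side','s3')
a=cv2.resize(c['color'][215:345,260:380][:,:,::-1],(480,520),interpolation=cv2.INTER_CUBIC)
b=cv2.resize(d['color'][245:325,335:385][:,:,::-1],(320,520),interpolation=cv2.INTER_CUBIC)
cv2.imwrite('pics/c3.png',np.hstack([a,b]))
p=s['eef_pos'];print(w2px(c,[p-[0,0,40],[570.3,-84.9,32]]))"
```

```text
clock: 5.7
eef_pos: [570.1, -84.1, 77.2]
eef_rot: [-1.57, -0.0, -1.721]
wrist_force: [-0.1, 0.0, -0.7]
finger_gap: 9.7
[570.0644042  -84.07900145  77.0288236 ] [ 0.92801287 -0.27372366 -0.23026628] -98.61408276191611
[[320.78245144 277.04059873]
 [322.20458481 273.04149731]]
```

View pics/c3.png

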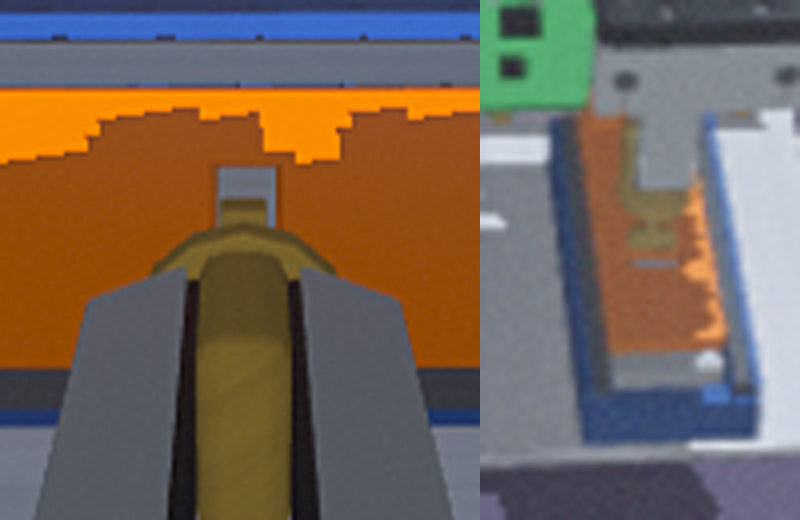

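```bash
python3 - <<'E'
from h import *
c=load('w3');p=np.array([570.06,-84.08,77.03]);y=np.radians(-98.61)
tz=np.array([-np.sin(y),np.cos(y),0])
for h in(40,39,38,34): print(h,w2px(c,p+8*tz-[0,0,h])[0])
print('fl',w2px(c,p+13*tz-[0,0,18])[0],w2px(c,p+13*tz-[0,0,13])[0])
print('slot front',w2px(c,np.array([570.3,-84.9,32])+9*tz)[0],w2px(c,np.array([570.3,-84.9,26])+9*tz)[0])
print('wing',w2px(c,p+12*tz+[0,0,15])[0])
for r in range(250,308): print(r,c['color'][r,319:323].mean(0).round().astype(int),end=';')
E
```

```text
40 [320.78581994 262.77885667]
39 [320.78859896 263.41395147]
38 [320.79140207 264.0545511 ]
34 [320.80286175 266.67345465]
fl [320.85369696 268.23280679] [320.87112034 271.96843689]
slot front [322.22046591 257.25726379] [322.16922049 253.76500627]
wing [320.98658258 299.12251078]
250 [150  78  29];251 [150  78  26];252 [150  77  24];253 [150  78  24];254 [152  77  22];255 [147  72  15];256 [126  78  60];257 [109 106 114];258 [106 111 126];259 [106 108 120];260 [105 108 118];261 [106 108 119];262 [108 110 124];263 [109 110 122];264 [100  93  89];265 [86 66 28];266 [86 69 36];267 [98 79 39];268 [118  96  45];269 [118  97  45];270 [106  86  42];271 [83 66 34];272 [88 70 36];273 [105  86  40];274 [126 103  46];275 [122 101  44];276 [119  99  44];277 [112  93  42];278 [91 74 35];279 [86 70 34];280 [88 71 34];281 [88 71 34];282 [89 72 35];283 [88 71 33];284 [88 71 34];285 [89 71 34];286 [90 72 34];287 [89 72 34];288 [88 72 34];289 [89 72 34];290 [89 72 34];291 [89 72 34];292 [88 72 33];293 [89 73 35];294 [89 72 34];295 [88 72 32];296 [88 72 33];297 [90 73 34];298 [94 76 35];299 [100  82  38];300 [106  87  38];301 [112  92  40];302 [115  95  42];303 [112  93  40];304 [113  94  42];305 [112  94  41];306 [113  94  41];307 [114  95  40];
```

Lug front edge is at row 264.2, slot front rim at about row 256, and the lateral offset is about 0.4 mm. I'll correct slightly and lower the lug into the bar's slot, watching the force.

```bash
cat > chk.py <<'E'
import sys
from h import *
s=monitor.read_state();f=np.array(s['wrist_force']);y=np.radians(-98.6)
fx=f[0]*np.cos(y)+f[1]*np.sin(y);fz=-f[0]*np.sin(y)+f[1]*np.cos(y)
print('t %.2f z %.2f  Fup %.2f Ftoolx %.2f Ftoolz %.2f pos %s'%(s['clock'],s['eef_pos'][2],f[2],fx,fz,np.round(s['eef_pos'][:2],2)))
lo,hi,lat=map(float,sys.argv[1:4]); sys.exit(0 if lo<=f[2]<=hi and abs(fx)<lat and abs(fz)<lat else 1)
E
python3 -m jog '[{"grip":0.5,"dx":0.05,"dy":0.3,"dz":0.06,"spin":0},{"grip":0.5,"dx":0.05,"dy":0.4,"dz":0.06,"spin":0}]' >/dev/null; python3 chk.py -2 3 4 && python3 -m jog '[{"grip":0.5,"dx":0,"dy":0.15,"dz":0,"spin":0},{"grip":0.5,"dx":0,"dy":0.15,"dz":0,"spin":0}]'>/dev/null; python3 chk.py -2 3 4 && python3 -m jog '[{"grip":0.5,"dx":0,"dy":0.15,"dz":0,"spin":0},{"grip":0.5,"dx":0,"dy":0.15,"dz":0,"spin":0}]'>/dev/null; python3 chk.py -2 3 4 && python3 -m jog '[{"grip":0.5,"dx":0,"dy":0.15,"dz":0,"spin":0},{"grip":0.5,"dx":0,"dy":0.15,"dz":0,"spin":0}]' >/dev/null; python3 chk.py -2 3 4
```

```text
t 6.05 z 72.17  Fup 0.01 Ftoolx 0.64 Ftoolz 0.16 pos [570.33 -84.63]
t 6.30 z 70.77  Fup -0.18 Ftoolx -0.50 Ftoolz 0.35 pos [570.34 -84.61]
t 6.55 z 69.34  Fup -1.43 Ftoolx -0.39 Ftoolz 0.13 pos [570.37 -84.61]
t 6.80 z 67.81  Fup -1.05 Ftoolx -1.04 Ftoolz 0.12 pos [570.34 -84.63]
```

The lug is in the bar slot with no contact force. Next I'll go down to the catch plate.

```bash
python3 -m jog '[{"grip":0.5,"dx":0,"dy":0.15,"dz":0,"spin":0},{"grip":0.5,"dx":0,"dy":0.2,"dz":0,"spin":0}]' >/dev/null; python3 chk.py -3 4 4 && python3 -m jog '[{"grip":0.5,"dx":0,"dy":0.1,"dz":0,"spin":0},{"grip":0.5,"dx":0,"dy":0.1,"dz":0,"spin":0}]'>/dev/null; python3 chk.py -3 4 4 && python3 -m jog '[{"grip":0.5,"dx":0,"dy":0.1,"dz":0,"spin":0},{"grip":0.5,"dx":0,"dy":0.1,"dz":0,"spin":0}]'>/dev/null; python3 chk.py -3 4 4 && python3 -m jog '[{"grip":0.5,"dx":0,"dy":0.1,"dz":0,"spin":0},{"grip":0.5,"dx":0,"dy":0.1,"dz":0,"spin":0}]' >/dev/null; python3 chk.py -3 4 4  && python3 -m jog '[{"grip":0.5,"dx":0,"dy":0.1,"dz":0,"spin":0},{"grip":0.5,"dx":0,"dy":0.1,"dz":0,"spin":0}]' >/dev/null; python3 chk.py -3 4 4
```

```text
t 7.05 z 65.83  Fup -0.08 Ftoolx -0.19 Ftoolz 0.07 pos [570.37 -84.64]
t 7.30 z 64.87  Fup 0.74 Ftoolx -0.51 Ftoolz 0.68 pos [570.39 -84.62]
t 7.55 z 64.01  Fup 0.48 Ftoolx -0.01 Ftoolz -0.34 pos [570.47 -84.66]
t 7.80 z 63.00  Fup 0.59 Ftoolx 0.81 Ftoolz 0.59 pos [570.49 -84.66]
t 8.05 z 62.01  Fup 1.79 Ftoolx 0.09 Ftoolz -1.74 pos [570.52 -84.67]
```

```bash
python3 -m jog '[{"grip":0.5,"dx":0,"dy":0.1,"dz":0,"spin":0},{"grip":0.5,"dx":0,"dy":0.1,"dz":0,"spin":0}]' >/dev/null; python3 chk.py -3 5 6 && python3 -m jog '[{"grip":0.5,"dx":-0.1,"dy":0,"dz":0,"spin":0},{"grip":0.5,"dx":-0.2,"dy":0,"dz":0,"spin":0}]'>/dev/null; python3 chk.py -3 5 6 && python3 -m jog '[{"grip":0.5,"dx":-0.1,"dy":0,"dz":0,"spin":0},{"grip":0.5,"dx":-0.2,"dy":0,"dz":0,"spin":0}]'>/dev/null; python3 chk.py -3 5 6 && python3 -m jog '[{"grip":0.5,"dx":-0.1,"dy":0,"dz":0,"spin":0},{"grip":0.5,"dx":-0.1,"dy":0,"dz":0,"spin":0}]'>/dev/null; python3 chk.py -3 5 6
```

```text
t 8.30 z 60.99  Fup 2.41 Ftoolx 0.39 Ftoolz 0.51 pos [570.48 -84.68]
t 8.55 z 61.01  Fup 3.44 Ftoolx 3.79 Ftoolz 0.07 pos [570.73 -82.96]
t 8.80 z 61.02  Fup 3.32 Ftoolx 3.73 Ftoolz -0.15 pos [571.07 -80.76]
t 9.05 z 60.99  Fup 3.46 Ftoolx 3.63 Ftoolz 0.43 pos [571.22 -79.61]
```

Steady drag: 3.7 N sideways, 3.4 N up. I'll search in 1 mm steps, stopping if the upward force drops or the sideways force rises.

```bash
set -e
python3 -m jog '[{"grip":0.5,"dx":-0.1,"dy":0,"dz":0,"spin":0}]'>/dev/null; python3 chk.py 1.3 6 6
python3 -m jog '[{"grip":0.5,"dx":-0.1,"dy":0,"dz":0,"spin":0}]'>/dev/null; python3 chk.py 1.3 6 6
python3 -m jog '[{"grip":0.5,"dx":-0.1,"dy":0,"dz":0,"spin":0}]'>/dev/null; python3 chk.py 1.3 6 6
python3 -m jog '[{"grip":0.5,"dx":-0.1,"dy":0,"dz":0,"spin":0}]'>/dev/null; python3 chk.py 1.3 6 6
python3 -m jog '[{"grip":0.5,"dx":-0.1,"dy":0,"dz":0,"spin":0}]'>/dev/null; python3 chk.py 1.3 6 6
python3 -m jog '[{"grip":0.5,"dx":-0.1,"dy":0,"dz":0,"spin":0}]'>/dev/null; python3 chk.py 1.3 6 6
python3 -m jog '[{"grip":0.5,"dx":-0.1,"dy":0,"dz":0,"spin":0}]'>/dev/null; python3 chk.py 1.3 6 6
python3 -m jog '[{"grip":0.5,"dx":-0.1,"dy":0,"dz":0,"spin":0}]'>/dev/null; python3 chk.py 1.3 6 6
python3 -m jog '[{"grip":0.5,"dx":-0.1,"dy":0,"dz":0,"spin":0}]'>/dev/null; python3 chk.py 1.3 6 6
python3 -m jog '[{"grip":0.5,"dx":-0.1,"dy":0,"dz":0,"spin":0}]'>/dev/null; python3 chk.py 1.3 6 6
python3 -m jog '[{"grip":0.5,"dx":-0.1,"dy":0,"dz":0,"spin":0}]'>/dev/null; python3 chk.py 1.3 6 6
python3 -m jog '[{"grip":0.5,"dx":-0.1,"dy":0,"dz":0,"spin":0}]'>/dev/null; python3 chk.py 1.3 6 6
python3 -m jog '[{"grip":0.5,"dx":-0.1,"dy":0,"dz":0,"spin":0}]'>/dev/null; python3 chk.py 1.3 6 6
python3 -m jog '[{"grip":0.5,"dx":-0.1,"dy":0,"dz":0,"spin":0}]'>/dev/null; python3 chk.py 1.3 6 6
```

```text
t 9.18 z 61.00  Fup 3.57 Ftoolx 4.23 Ftoolz 0.40 pos [571.36 -78.75]
t 9.30 z 60.98  Fup 3.79 Ftoolx 3.55 Ftoolz 0.26 pos [571.5 -77.7]
t 9.43 z 60.99  Fup 3.37 Ftoolx 3.92 Ftoolz 0.18 pos [571.65 -76.67]
t 9.55 z 60.98  Fup 3.94 Ftoolx 3.46 Ftoolz 1.09 pos [571.82 -75.68]
t 9.68 z 60.99  Fup 3.49 Ftoolx 3.35 Ftoolz 0.18 pos [571.97 -74.69]
t 9.80 z 60.96  Fup 3.99 Ftoolx 3.53 Ftoolz 0.28 pos [572.09 -73.71]
t 9.93 z 60.95  Fup 3.31 Ftoolx 3.54 Ftoolz 0.29 pos [572.23 -72.71]
t 10.05 z 60.97  Fup 4.24 Ftoolx 3.96 Ftoolz -0.42 pos [572.39 -71.75]
t 10.18 z 60.97  Fup 3.98 Ftoolx 4.20 Ftoolz 0.56 pos [572.54 -70.73]
t 10.30 z 60.96  Fup 4.60 Ftoolx 4.57 Ftoolz 0.11 pos [572.7  -69.74]
t 10.43 z 60.95  Fup 3.16 Ftoolx 4.02 Ftoolz 0.54 pos [572.83 -68.77]
t 10.55 z 60.71  Fup 0.13 Ftoolx 2.22 Ftoolz 0.16 pos [572.82 -67.6 ]
```

Caught: the upward force fell from about 4 N to 0.1 N. I'll lower through the catch plate gently.

```bash
set -e
python3 -m jog '[{"grip":0.5,"dx":-0.03,"dy":0.05,"dz":0,"spin":0},{"grip":0.5,"dx":-0.03,"dy":0.15,"dz":0,"spin":0}]'>/dev/null; python3 chk.py -4 2.6 6
python3 -m jog '[{"grip":0.5,"dx":0,"dy":0.1,"dz":0,"spin":0},{"grip":0.5,"dx":0,"dy":0.2,"dz":0,"spin":0}]'>/dev/null; python3 chk.py -4 2.6 6
python3 -m jog '[{"grip":0.5,"dx":0,"dy":0.1,"dz":0,"spin":0},{"grip":0.5,"dx":0,"dy":0.2,"dz":0,"spin":0}]'>/dev/null; python3 chk.py -4 2.6 6
python3 -m jog '[{"grip":0.5,"dx":0,"dy":0.1,"dz":0,"spin":0},{"grip":0.5,"dx":0,"dy":0.2,"dz":0,"spin":0}]'>/dev/null; python3 chk.py -4 2.6 6
python3 -m jog '[{"grip":0.5,"dx":0,"dy":0.1,"dz":0,"spin":0},{"grip":0.5,"dx":0,"dy":0.2,"dz":0,"spin":0}]'>/dev/null; python3 chk.py -4 2.6 6
```

```text
t 10.80 z 59.12  Fup -0.51 Ftoolx 0.51 Ftoolz 0.01 pos [572.81 -67.26]
t 11.05 z 57.23  Fup -0.35 Ftoolx -0.18 Ftoolz -0.39 pos [572.91 -67.39]
t 11.30 z 55.34  Fup 0.44 Ftoolx 0.40 Ftoolz 0.06 pos [572.99 -67.52]
t 11.55 z 53.36  Fup 0.14 Ftoolx -0.07 Ftoolz 0.16 pos [572.99 -67.54]
t 11.80 z 51.39  Fup -1.05 Ftoolx -0.15 Ftoolz -0.46 pos [573.01 -67.52]
```

```bash
set -e
python3 -m jog '[{"grip":0.5,"dx":0,"dy":0.1,"dz":0,"spin":0},{"grip":0.5,"dx":0,"dy":0.1,"dz":0,"spin":0}]'>/dev/null; python3 chk.py -4 3 6
python3 -m jog '[{"grip":0.5,"dx":0,"dy":0.06,"dz":0,"spin":0},{"grip":0.5,"dx":0,"dy":0.06,"dz":0,"spin":0}]'>/dev/null; python3 chk.py -4 3 6
python3 -m jog '[{"grip":0.5,"dx":0,"dy":0.05,"dz":0,"spin":0},{"grip":0.5,"dx":0,"dy":0.05,"dz":0,"spin":0}]'>/dev/null; python3 chk.py -4 3 6
python3 -m jog '[{"grip":0.5,"dx":0,"dy":0.05,"dz":0,"spin":0},{"grip":0.5,"dx":0,"dy":0.05,"dz":0,"spin":0}]'>/dev/null; python3 chk.py -4 3 6
python3 -m jog '[{"grip":0.5,"dx":0,"dy":0.05,"dz":0,"spin":0},{"grip":0.5,"dx":0,"dy":0.05,"dz":0,"spin":0}]'>/dev/null; python3 chk.py -4 3 6
python3 -m jog '[{"grip":0.5,"dx":0,"dy":0.05,"dz":0,"spin":0},{"grip":0.5,"dx":0,"dy":0.05,"dz":0,"spin":0}]'>/dev/null; python3 chk.py -4 3 6
```

```text
t 12.05 z 50.35  Fup -0.01 Ftoolx -0.76 Ftoolz 0.65 pos [572.97 -67.51]
t 12.30 z 49.99  Fup 2.12 Ftoolx 0.32 Ftoolz -0.35 pos [573.07 -67.56]
t 12.55 z 49.99  Fup 7.88 Ftoolx 1.47 Ftoolz -2.51 pos [573.15 -67.56]
```

Seated: z 50.0 (flange underside at 32), and the force rose to 8 N. I'll back off 0.4 mm, then do the quarter turn.

```bash
set -e
python3 -m jog '[{"grip":0.5,"dx":0,"dy":-0.04,"dz":0,"spin":0},{"grip":0.5,"dx":0,"dy":-0.04,"dz":0,"spin":0}]'>/dev/null; python3 chk.py -4 6 6
python3 -m jog '[{"grip":0.5,"dx":0,"dy":0,"dz":0,"spin":-7},{"grip":0.5,"dx":0,"dy":0,"dz":0,"spin":-14},{"grip":0.5,"dx":0,"dy":0,"dz":0,"spin":-21},{"grip":0.5,"dx":0,"dy":0,"dz":0,"spin":-28},{"grip":0.5,"dx":0,"dy":0,"dz":0,"spin":-30}]'; python3 chk.py -5 7 7
```

```text
t 12.80 z 50.03  Fup 5.05 Ftoolx -0.26 Ftoolz -0.79 pos [573.14 -67.56]
clock: 13.42
eef_pos: [573.3, -67.6, 50.0]
eef_rot: [-1.57, -0.0, -1.197]
wrist_force: [0.6, 0.6, 3.9]
finger_gap: 9.9
t 13.43 z 49.98  Fup 3.94 Ftoolx -0.66 Ftoolz 0.55 pos [573.29 -67.56]
```

```bash
set -e
python3 -m jog '[{"grip":0.5,"dx":0,"dy":0,"dz":0,"spin":-7},{"grip":0.5,"dx":0,"dy":0,"dz":0,"spin":-14},{"grip":0.5,"dx":0,"dy":0,"dz":0,"spin":-21},{"grip":0.5,"dx":0,"dy":0,"dz":0,"spin":-28},{"grip":0.5,"dx":0,"dy":0,"dz":0,"spin":-30}]'; python3 chk.py -5 8 8
python3 -m jog '[{"grip":0.5,"dx":0,"dy":0,"dz":0,"spin":-7},{"grip":0.5,"dx":0,"dy":0,"dz":0,"spin":-14},{"grip":0.5,"dx":0,"dy":0,"dz":0,"spin":-21},{"grip":0.5,"dx":0,"dy":0,"dz":0,"spin":-28},{"grip":0.5,"dx":0,"dy":0,"dz":0,"spin":-30},{"grip":0.5,"dx":0,"dy":0,"dz":0,"spin":-30}]'; python3 chk.py -5 8 8
python3 -c "
from h import *
c=snap('wrist','w4');cv2.imwrite('pics/c4.png',cv2.resize(c['color'][215:415,210:430][:,:,::-1],(660,600),interpolation=cv2.INTER_CUBIC))"
```

```text
clock: 14.05
eef_pos: [573.2, -67.5, 50.0]
eef_rot: [-1.57, -0.0, -0.673]
wrist_force: [-0.3, 0.2, 5.2]
finger_gap: 9.6
t 14.05 z 50.00  Fup 5.16 Ftoolx -0.17 Ftoolz -0.37 pos [573.24 -67.53]
clock: 14.8
eef_pos: [573.2, -67.4, 50.0]
eef_rot: [-1.571, -0.0, -0.152]
wrist_force: [-1.2, 1.6, 5.5]
finger_gap: 9.9
t 14.80 z 50.01  Fup 5.54 Ftoolx -1.36 Ftoolz -1.43 pos [573.18 -67.44]
```

View pics/c4.png

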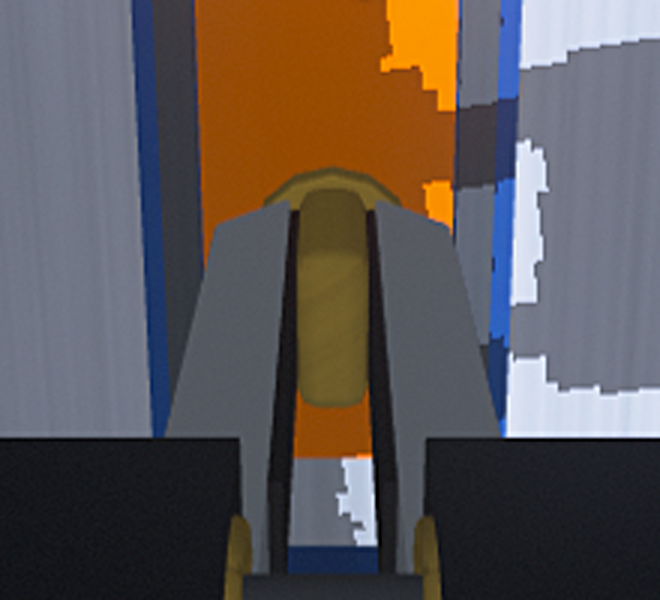

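The wing, at crop (333,300), now lies along the bar with its flange down on it. Release and retreat.

```bash
python3 -m jog '[{"grip":2.4,"dx":0,"dy":0,"dz":0,"spin":0},{"grip":2.4,"dx":0,"dy":0,"dz":0,"spin":0},{"grip":2.4,"dx":0,"dy":0,"dz":0,"spin":0},{"grip":2.4,"dx":0,"dy":0,"dz":0,"spin":0},{"grip":2.4,"dx":0,"dy":-1,"dz":0,"spin":0},{"grip":2.4,"dx":0,"dy":-3,"dz":0,"spin":0},{"grip":2.4,"dx":0,"dy":-6,"dz":0,"spin":0},{"grip":2.4,"dx":0,"dy":-10,"dz":-3,"spin":0},{"grip":2.4,"dx":0,"dy":-12,"dz":-7,"spin":0},{"grip":2.4,"dx":0,"dy":-12,"dz":-8,"spin":0},{"grip":2.4,"dx":0,"dy":-12,"dz":-8,"spin":0},{"grip":2.4,"dx":0,"dy":-12,"dz":-8,"spin":0},{"grip":2.4,"dx":0,"dy":-12,"dz":-8,"spin":0}]'
python3 -c "
from h import *
c=snap('wrist','w5');d=snap('side','s5');e=snap('top','t5')
print(w2px(c,[[573.2,-67.5,32],[573.2,-67.5,65]]))
a=cv2.resize(c['color'],(420,315));b=cv2.resize(d['color'][225:325,320:410],(284,315),interpolation=cv2.INTER_CUBIC)
f=d['color'][130:420,190:480]; f=cv2.resize(f,(280,280));g=cv2.resize(e['color'][120:360,100:500],(424,280))
cv2.imwrite('pics/c5.png',np.vstack([np.hstack([a,b]),np.hstack([f,g])])[:,:,::-1])"
```

```text
clock: 16.48
eef_pos: [561.0, -145.7, 169.2]
eef_rot: [-1.571, 0.001, -0.149]
wrist_force: [0.4, -0.1, -0.2]
finger_gap: 24.1
[[320.14741363 119.13101707]
 [320.05882461 119.61238084]]
```

View pics/c5.png

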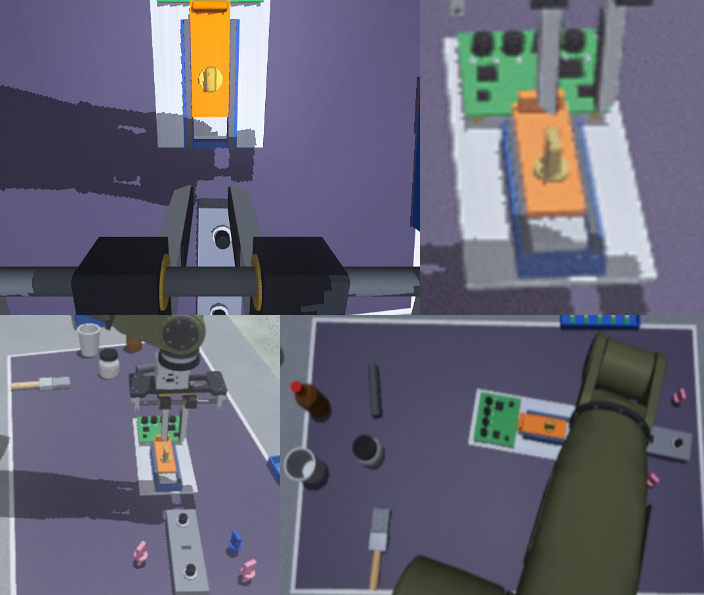

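The screw stands upright with its flange flat on the bar and its wing along the slide, the middle rack slot is empty, and everything else looks in place. Handing in.

```bash
python3 -c "
from h import *
print(ticket.sign_off(), monitor.read_state()['clock'])"
```

```text
the job is handed in; nothing more can be done
the job is handed in; nothing more can be done
```

The clamp bar is fastened and the job is handed in; the robot's clock read about 16.6 s at the end. `sign_off()` gave no verdict, so the result rests on my own checks below.

**What I did:**
- I took the brass screw from the rack's middle slot and lowered its lug into the bar's slot.
- I pressed the catch plate with about 3.5 N and drew the bar along about 17 mm, until the upward force fell from about 4 N to 0.1 N.
- I pushed the screw down until it seated, gave it a quarter turn (89.9° measured at the tool) and let go.

**Checks that agreed:**
- **Seating:** the flange's underside worked out at 32 mm above the table, the height of the bar's top. The wrist force peaked at about 8 N as it seated and otherwise stayed under 6 N.
- **Final pictures:** the screw stands upright with its flange flat on the bar and its wing along the sliding direction. The gripper is clear, and the knob screws and other things look to be where they were.

**Not settled:**
- **Carrier angle:** the first top-view estimate, about −6.5°, disagreed with the close wrist view, −8.65°. I used the wrist value, and the screw fitted with it.
- **Bar position:** I never read the joint directly. The 17 mm of travel from a start of 0 to 12 mm puts it above the required 15 mm.

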